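# Unlock the rotor tray carriage and present its shackle

### The arm

A 7-joint arm with a two-finger parallel gripper is mounted at the origin on the work surface. World frame = base frame: x ahead of the robot, y to its left, z up, the work surface at z = 0. Lengths are in m, angles in rad, forces in N, time in s.
With the tool pointing down it reaches from about 0.425 to 0.825 m from the base axis. Payload 3.6 kg.
Tool frame: the origin (TCP) lies at the very end of the fingers, on their centre line; the grasp point (between the pads) lies 19 mm behind it (pinch_z is the distance from the TCP to the grasp point, in m); z points along the fingers, x is the direction in which the jaws open and shut, and the axes are right-handed (so a half turn about z gives the same grasp; the last joint's range is limited). The gripper opens to 93 mm and grips with 3 to 60 N. Pads are 15 mm wide; open, the fingers measure 128 mm over their backs; the gripper's body (75 mm by 188 mm) begins 65 mm behind the grasp point.
Start: joints at [-0.026, 0.615, -0.013, 1.423, 0.008, 1.103, -0.04], TCP at [0.65, 0, 0.219] pointing down, gripper open.
Joint ranges: [-3.12, 3.12], [-0.3, 2.06], [-1.34, 1.32], [0.26, 2.42], [-1.36, 4.5], [0.01, 1.98], [-2.84, 2.84]. Speed limits (rad/s): [2.79, 2.79, 3.14, 3.14, 3.14, 3.14, 3.14].

### API

Orientations are given as a 3x3 rotation matrix whose columns are the frame's x, y, z axes.
In Python, from station import * gives the robot as it stands.
- The arm moves only by the shell command python3 -m inch 'ROWS' [FORCE]. ROWS is JSON, a list of rows, each a list of 7 numbers: the turn, a rotation vector about the tool's x, y, z in rad, then the shift along the tool's x, y, z in mm, then the opening, from 0 (shut) to 1 (fully open). In form: [[rx, ry, rz, x, y, z, hand], ...]. A call has 1 to 10 rows; each row is the pose to reach, as a shift and turn from the pose measured when the call began, along the tool's axes at that moment; what a row does not reach only later rows make up. A row lasts 1/12 s, in which the tool goes at most 41.7 mm and 7.16 degrees, less where a joint would pass 70% of its speed; a pose out of reach is approached as far as the arm can. A call with a gripper value outside its range is refused whole. The fingers move at their own pace and stop on an object; FORCE is the grip in N (left out, the last holds). Time passes only in rows, so rows that repeat a pose let the fingers close. It gives the time, the measured TCP pose, the force and the opening at its end, in the units of the state.
- get_obs(): the state, without advancing time (a new reading comes with each control period).
- snapshot(name): name is "scene" or "side" or "wrist"; returns a dict with "img" (420x560x3 uint8, blue, green, red), "fx", "fy", "cx", "cy" (pixels), "k1" (the pictures are not rectified: a ray, as slopes to the right and down, at radius r is drawn at 1 + k1 r^2 times it, then the intrinsics apply), "T" (4x4, takes a point from camera to world coordinates). Camera axes: x right, y down, z forward; pixel columns grow to the right and rows downward; lengths in m; the calibration is good to about 2 mm. A picture is of the moment at which its call begins. There is no depth.
- hand_in(): hands the job in, once; it reports no verdict.
The state is a dict: "time": time; "joint_positions": joint angles; "dq": joint speeds; "effort": joint torques, N m; "ee_pos": TCP position; "eef_rot": TCP orientation; "contact_force": force on the tool from outside, world axes, zero at the start; "wrist_torque": the same for the moment, N m; "finger_gap": finger opening in m.
Only numpy, scipy, OpenCV 4.12 (cv2) and the standard library are available. Lean on these libraries where they do the work, as an engineer would, in place of code of your own. Each camera call takes 0.05 s, during which the arm holds its last target. There are 200 camera calls.

### The job

Free the locked tray carriage. First set the black T-handle of the air valve half open, midway between across the pipe and along it, so that the carriage's air brake bleeds down; then turn the dial of the lock click by click until the slot in its disc has clicked in at the shackle, pull the shackle straight up out of the lock without forcing it against the disc, and finish still gripping it, held still and upright above the lock with its feet about 10 cm above the top of the lock housing. Leave the valve and dial as you set them, and leave the parts on the carriage and the bench where they lie.

Things in the scene. Friction and masses are not known exactly. Their poses are not given: they have to be found in the camera images.
- valve_handle (a joint): angle of the air valve's handle: 0 = closed, handle bar square across the steel pipe; pi/2 = fully open, bar along the pipe; half open = pi/4. It grows as the handle turns clockwise seen from above. Stops at 0 and pi/2; stiff (about 0.06 N m), stays where it is left. It starts almost closed.
- valve_grip (a point): centre of the air valve's black T-handle, on its upright axis, 87 mm above the bench. Bar 64 mm long (this point's y axis), 12 mm thick (its x), 24 mm tall (75 to 99 mm above the bench); turns with the handle. Brass valve and 16 mm steel pipe (axis 43 mm up) below it, in front of the carriage, left or right; the like block opposite carries a clear air filter, no handle.
- dial (a joint): angle of the lock dial, growing clockwise from above. 0 = disc slot at the shackle, which comes out only there (within 0.08). Starts 0.5 to 1.6 rad clockwise of 0: turn anticlockwise. Click notches every 30 degrees (0.524), one at 0: when let go it is pulled to the nearest notch by a sprung plunger; passing a crest takes under 0.1 N m. Stops at +-2.7 rad.
- dial_grip (a point): centre of the dial's black bar knob, on its upright axis, 150 mm above the bench. Bar 46 mm long (this point's x axis), 14 mm thick (its y), 30 mm tall (135 to 165 mm above the bench); a narrow nose at its +x end, out to 35 mm, points to the slot. Below: steel disc, 40 mm radius, top 102 mm above the bench, with a 15 mm wide slot in its rim; it covers the shackle's lug.
- shackle: loose steel U-shackle (90 g), two 8 mm legs 44 mm apart, bow up. Origin midway between the feet at their level, x along the bow away from the dial, z up. Feet stand 20 mm deep in holes of the housing beside the dial (1.3 mm play each side), 65 mm above the bench at first; housing top 85 mm. A lug 20 to 28 mm above the feet lies under the disc, passing up only through its slot.
- shackle_bow (a point): middle of the straight 24 mm top of the shackle's bow, a round 8 mm bar along this point's x axis; 66 mm above the feet (131 mm above the bench at first). A steel hasp strap crosses below it, top 90 mm above the bench.
- lock_seat (a point): fixed point on top of the lock housing midway between the two shackle holes, 85 mm above the bench and 70 mm from the dial's axis; on the carriage.
- rotor: dark rotor assembly lying on two wedges at the back of the carriage, 90 mm across, 150 mm long; bystander; origin at its centre.
- brush_cap0: grey plastic brush cap 30 x 24 x 22 mm on the carriage; bystander; origin under its centre.
- brush_cap1: another such grey brush cap on the carriage, behind the lock; bystander; origin under its centre.
- pulley: new steel pulley, 64 mm across, 34 mm tall, on the carriage; bystander; origin under its centre.
- terminal_bolt: copper terminal bolt standing on its 22 mm head on the carriage, 42 mm tall; bystander; origin under its centre.
- bearing_cover: black rubber bearing cover, 68 mm across, 14 mm tall, on the bench in front of the carriage; bystander; origin under its centre.
Not all that is in view belongs to the job. There is more than one size of the shackle; the one meant has the size given above.

How it is judged:
By the outcome, as a careful person would: the job done as asked, in the order asked, and still so for the second after the job is handed in, while the arm keeps its last pose, push and grip.
It also fails if it takes over 67 s, if anything falls off the work surface, if the arm or the gripper's body presses on something with over 40 N, if the wrist force passes 120 N, or if a joint passes its speed limit or range.

## Working session

There is one attempt and no reset: what is moved stays moved. The work goes in short steps, Python scripts to look and compute and a shell command to move; the robot and the scene stay as the last step left them, time stands still between calls to the robot, and variables do not carry over. Pictures are saved under pics/ and viewed, about 8 in all and at most 12, crops included, and the job is handed in when it is done.

```bash
mkdir -p pics; ls; cat > h.py <<'E'
from station import *
import numpy as np, cv2
def K(s): return np.array([[s["fx"],0,s["cx"]],[0,s["fy"],s["cy"]],[0,0,1.]]), np.array([s["k1"],0,0,0.])
def ray(s,u,v):
    k,d=K(s); p=cv2.undistortPoints(np.array([[[u,v]]],float),k,d)[0,0]
    T=np.array(s["T"]); return T[:3,3], T[:3,:3]@np.array([p[0],p[1],1.])
def onz(s,u,v,z):
    o,d=ray(s,u,v); return o+d*(z-o[2])/d[2]
def proj(s,P):
    T=np.linalg.inv(np.array(s["T"])); k,d=K(s)
    return cv2.projectPoints(np.array(P,float).reshape(-1,1,3),cv2.Rodrigues(T[:3,:3])[0],T[:3,3],k,d)[0].reshape(-1,2)
def tri(l):
    A=np.zeros((3,3));b=np.zeros(3)
    for s,u,v in l:
        o,d=ray(s,u,v); d=d/np.linalg.norm(d); M=np.eye(3)-np.outer(d,d); A+=M;b+=M@o
    return np.linalg.solve(A,b)
import pickle
def snap(n,tag):
    s=snapshot(n); pickle.dump(s,open(f'pics/{tag}.pkl','wb')); cv2.imwrite(f'pics/{tag}.png',s["img"]); return s
def load(t): return pickle.load(open(f'pics/{t}.pkl','rb'))
E
python3 - <<'E'
from h import *
a=[snap(n,n+'0') for n in("scene","side","wrist")]
for s in a: print(np.round(s["T"],3).tolist(),s["fx"],s["k1"])
cv2.imwrite('pics/both.png',cv2.resize(np.hstack([a[0]["img"],a[1]["img"]]),(800,300)))
E
```

```text
pics
[[-0.526, 0.481, -0.702, 1.106], [0.85, 0.273, -0.45, 0.408], [-0.025, -0.833, -0.552, 0.598], [0.0, 0.0, 0.0, 1.0]] 388.582668435632 0.024892831624319368
[[-0.782, -0.443, 0.438, 0.1], [-0.623, 0.539, -0.567, 0.526], [0.015, -0.717, -0.697, 0.762], [0.0, 0.0, 0.0, 1.0]] 414.22672425259 0.00508471938540611
[[1.0, 0.001, -0.002, 0.65], [0.001, -0.962, -0.274, 0.076], [-0.002, 0.274, -0.962, 0.384], [0.0, 0.0, 0.0, 1.0]] 346.24222457368745 -0.06815761259902775
```

View pics/scene0.png

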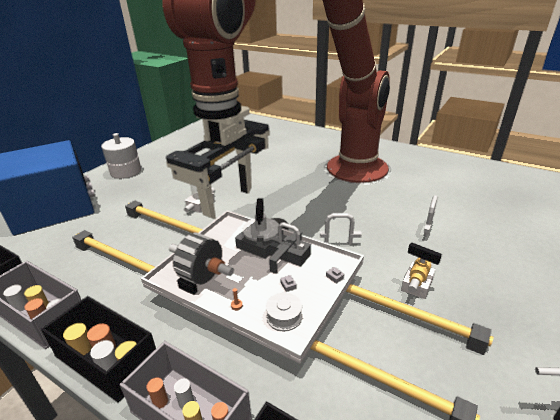

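View pics/wrist0.png

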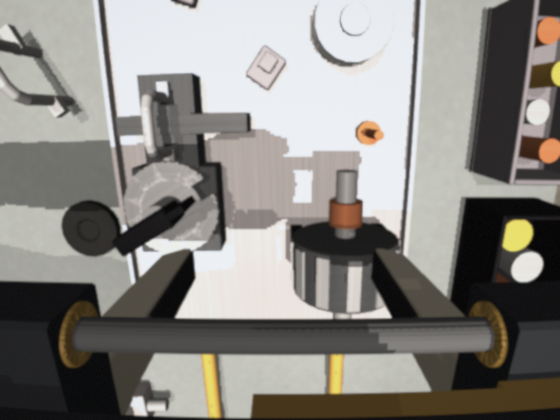

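The scene picture shows the valve's black T-handle at about (424,252). The lock with its dial is near (262,215), and a decoy shackle stands on the bench at (340,225). The wrist view shows the dial knob at (155,225) and the lock shackle seen edge-on at (150,125).

View pics/side0.png

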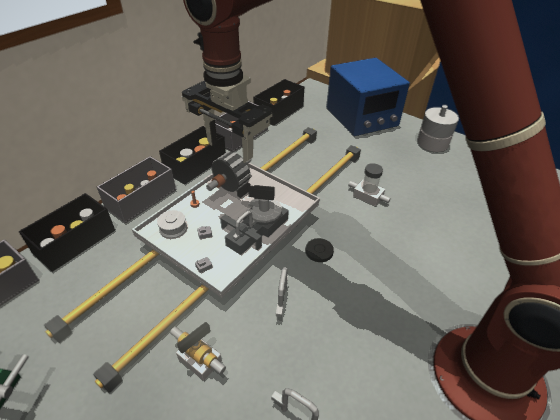

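```bash
python3 - <<'E'
from h import *
o=get_obs(); print(np.round(o["eef_rot"],3).tolist(),o["finger_gap"],o["time"])
s=load('scene0');w=load('wrist0')
print('valve',onz(s,424,252,.095))
for p in((408,245),(440,259)):print(onz(s,*p,.099))
print('dial',onz(w,155,225,.165),onz(w,118,248,.165),onz(w,192,203,.165)); print('bow',onz(w,150,125,.135),onz(w,148,95,.135),onz(w,152,152,.135))
E
```

```text
[[1.0, 0.0, -0.002], [0.0, -1.0, -0.0], [-0.002, 0.0, -1.0]] 0.09293558840583334 0.15
valve [0.451614   0.32247634 0.095     ]
[0.4506191  0.28986246 0.099     ]
[0.46271302 0.35477938 0.099     ]
dial [0.56330246 0.00412524 0.165     ] [ 0.5353572  -0.01269446  0.165     ] [0.58959141 0.01940069 0.165     ]
bow [0.55500697 0.06877948 0.135     ] [0.55540761 0.0892407  0.135     ] [0.55469084 0.0497102  0.135     ]
```

In the side view the valve handle is at about (193,337), running from (178,346) to (211,326), with the pipe from (175,330) to (222,368). Next I measure the handle from both views.

```bash
python3 - <<'E'
from h import *
r={}
for n,(x0,y0,x1,y1) in dict(scene0=(398,232,452,275),side0=(168,312,222,358)).items():
    s=load(n); g=s["img"][y0:y1,x0:x1].max(2); m=(g<70).astype('uint8')
    k,l,st,c=cv2.connectedComponentsWithStats(m); i=1+st[1:,4].argmax()
    ys,xs=np.where(l==i); rc=cv2.minAreaRect(np.stack([xs+x0,ys+y0],1).astype(np.float32)); print(n,st[i],c[i]+[x0,y0],np.round(cv2.boxPoints(rc)).tolist()); r[n]=(s,*(c[i]+[x0,y0]))
P=tri(list(r.values())); print(P); 
for n in r: print(proj(r[n][0],P),onz(*r[n],.087))
v=[]
for n in r:
    s=r[n][0]; x,y=(int(q) for q in r[n][1:]); v.append(cv2.resize(s["img"][y-40:y+50,x-50:x+50],(400,360),interpolation=2))
cv2.imwrite('pics/v.png',np.hstack(v))
E
```

```text
scene0 [ 10  11  33  21 374] [424.1684492  253.01604278] [[406.0, 253.0], [410.0, 242.0], [442.0, 254.0], [438.0, 265.0]]
side0 [10 30 17 11 90] [184.84444444 346.46666667] [[177.0, 344.0], [194.0, 341.0], [195.0, 349.0], [179.0, 353.0]]
[0.44587393 0.33259581 0.08534904]
[[429.09779417 255.78562997]] [0.44423646 0.32224651 0.087     ]
[[189.21727221 341.80209052]] [0.44435135 0.3439224  0.087     ]
```

View pics/v.png

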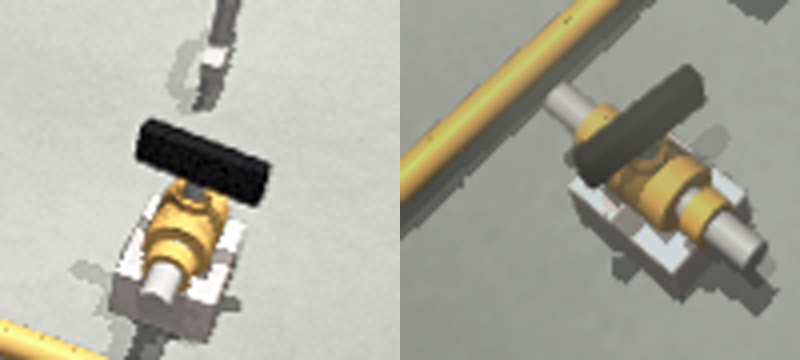

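```bash
python3 -m inch '[[0,0,0,-35,-40,0,1],[0,0,0,-55,-80,0,1],[0,0,0,-75,-115,0,1],[0,0,0,-95,-150,0,1],[0,0,0,-115,-185,0,1],[0,0,0,-135,-220,0,1],[0,0,0,-155,-255,0,1],[0,0,0,-180,-290,0,1],[0,0,0,-205,-320,0,1],[0,0,0,-205,-322,0,1]]'; python3 - <<'E'
from h import *
s=load('side0'); print('side ctr',onz(s,194,337.2,.087))
a=onz(s,176.5,331,.043);b=onz(s,222.7,368.5,.043);print('pipe',a,b,np.degrees(np.arctan2(*(a-b)[1::-1])))
print(tri([(s,194,337.2),(load('scene0'),424.2,253)]))
w=snap('wrist','w1');print(get_obs()['ee_pos'])
E
```

```text
time: 0.98
ee_pos: [0.4374, 0.33, 0.218]
eef_rot: [[1.0, 0.013, -0.007], [0.013, -1.0, 0.005], [-0.007, -0.005, -1.0]]
contact_force: [0.0, 0.3, 0.6]
finger_gap: 0.0928
side ctr [0.44506363 0.32164562 0.087     ]
pipe [0.50320357 0.32033451 0.043     ] [0.38233644 0.31840946 0.043     ] 0.9124717629479565
[0.4447631  0.32210212 0.08755566]
[0.43905076 0.32857504 0.21802731]
```

View pics/w1.png

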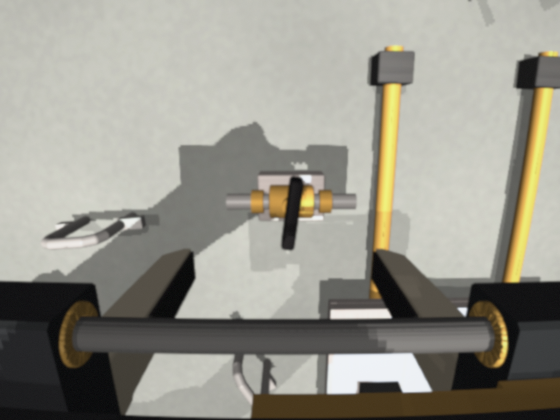

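The wrist view shows the handle bar from about (296,180) to (288,247), with the pipe level from (228,201) to (356,202).

```bash
python3 - <<'E'
from h import *
w=load('w1'); a=onz(w,296,180,.097);b=onz(w,288.5,247,.097);print(a,b,(a+b)/2,np.hypot(*(a-b)[:2]),'bar',np.degrees(np.arctan2(*(a-b)[1::-1])))
a=onz(w,228,201,.043);b=onz(w,356,202,.043);print(a,b,'pipe',np.degrees(np.arctan2(*(b-a)[1::-1])))
o=get_obs();print(o['ee_pos'],o['eef_rot'])
E
```

```text
[0.44738125 0.35255838 0.097     ] [0.44217031 0.29215434 0.097     ] [0.44477578 0.32235636 0.097     ] 0.06062839058018983 bar 85.06941802955733
[0.38043933 0.32003614 0.043     ] [0.51091157 0.3210475  0.043     ] pipe 0.4441196036238038
[0.43905076 0.32857504 0.21802731] [[ 0.99991155  0.01219937 -0.00529728]
 [ 0.01221807 -0.99991919  0.00351232]
 [-0.005254   -0.00357674 -0.9999798 ]]
```

```bash
python3 -m inch '[[0,0,0.1,5.5,6.5,0,1],[0,0,0.1,5.5,6.5,35,1],[0,0,0.1,5.5,6.5,70,1],[0,0,0.1,5.5,6.5,105,1],[0,0,0.1,5.5,6.5,130,1],[0,0,0.1,5.5,6.5,145,1],[0,0,0.1,5.5,6.5,145,1],[0,0,0.1,5.5,6.5,145,1]]'
```

```text
time: 1.7
ee_pos: [0.4445, 0.3212, 0.0724]
eef_rot: [[0.996, -0.09, -0.006], [-0.09, -0.996, 0.002], [-0.006, -0.001, -1.0]]
contact_force: [0.1, 0.3, 0.2]
finger_gap: 0.0931
```

```bash
python3 -m inch '[[0,0,0,0,-1,0,0.3],[0,0,0,0,-1,0,0],[0,0,0,0,-1,0,0],[0,0,0,0,-1,0,0],[0,0,0,0,-1,0,0],[0,0,0,0,-1,0,0],[0,0,0,0,-1,0,0],[0,0,0,0,-1,0,0]]' 25
```

```text
time: 2.37
ee_pos: [0.4446, 0.3222, 0.0725]
eef_rot: [[0.996, -0.089, -0.006], [-0.089, -0.996, 0.002], [-0.006, -0.001, -1.0]]
contact_force: [-0.7, 0.8, 0.1]
finger_gap: 0.0442
```

```bash
python3 -m inch '[[0,0,0,0,0,0,0],[0,0,0,0,0,0,0],[0,0,0,0,0,0,0],[0,0,0,0,0,0,0],[0,0,0,0,0,0,0],[0,0,0,0,0,0,0],[0,0,0,0,0,0,0]]' 25
```

```text
time: 2.95
ee_pos: [0.4443, 0.3222, 0.0725]
eef_rot: [[0.996, -0.089, -0.006], [-0.089, -0.996, 0.002], [-0.007, -0.001, -1.0]]
contact_force: [-1.3, 0.0, 0.6]
finger_gap: 0.0118
```

```bash
python3 -m inch '[[0,0,0.1,0,0,0,0],[0,0,0.2,0,0,0,0],[0,0,0.3,0,0,0,0],[0,0,0.4,0,0,0,0],[0,0,0.5,0,0,0,0],[0,0,0.6,0,0,0,0],[0,0,0.685,0,0,0,0],[0,0,0.685,0,0,0,0],[0,0,0.685,0,0,0,0]]'
```

```text
time: 3.7
ee_pos: [0.4448, 0.322, 0.0725]
eef_rot: [[0.716, -0.698, -0.005], [-0.698, -0.716, 0.001], [-0.005, 0.003, -1.0]]
contact_force: [0.4, -0.8, -0.8]
finger_gap: 0.0118
```

```bash
python3 -m inch '[[0,0,0,0,0,0,1],[0,0,0,0,0,0,1],[0,0,0,0,0,0,1],[0,0,0,0,0,0,1],[0,0,0,0,0,0,1],[0,0,0,0,0,-30,1],[0,0,0,0,0,-65,1],[0,0,0,0,0,-105,1],[0,0,0,0,0,-145,1],[0,0,0,0,0,-145,1]]'; python3 - <<'E'
from h import *
w=snap('wrist','w2'); cv2.imwrite('pics/w2c.png',cv2.resize(w["img"][100:340,140:420],None,fx=2,fy=2))
E
```

```text
time: 4.53
ee_pos: [0.45, 0.3243, 0.2256]
eef_rot: [[0.716, -0.698, 0.008], [-0.698, -0.716, 0.011], [-0.002, -0.014, -1.0]]
contact_force: [0.7, -0.5, 0.1]
finger_gap: 0.0737
```

View pics/w2c.png

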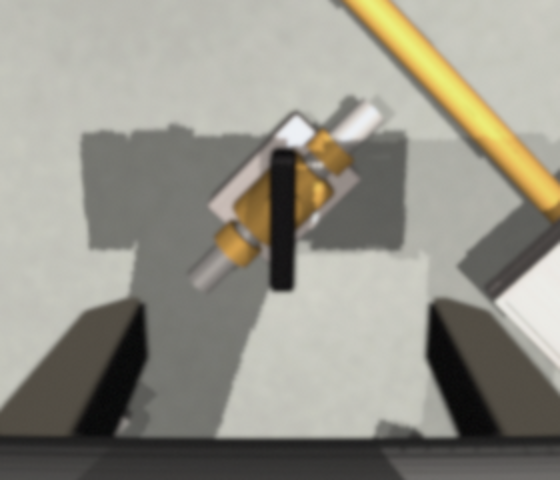

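The crop shows the bar upright at x≈283 (rows 152–290) and the pipe running from (200,282) to (373,110), so it looks about 45° apart.

```bash
python3 - <<'E'
from h import *
w=load('w2'); f=lambda x,y,z:onz(w,140+x/2,100+y/2,z)
a=f(284,153,.097);b=f(282,288,.097);print((a+b)/2,'bar',np.degrees(np.arctan2(*(a-b)[1::-1])))
a=f(200,282,.043);b=f(373,112,.043);print('pipe',np.degrees(np.arctan2(*(b-a)[1::-1])))
E
python3 -m inch '[[0,0,0.03,30,15,0,1],[0,0,0.06,65,34,0,1],[0,0,0.09,100,52,0,1],[0,0,0.12,135,70,0,1],[0,0,0.15,170,88,0,1],[0,0,0.18,205,106,0,1],[0,0,0.22,240,125,0,1],[0,0,0.26,275,143,0,1],[0,0,0.26,303,157,0,1],[0,0,0.26,303,157,0,1]]'
python3 -c "
from h import *
w=snap('wrist','w3')"
```

```text
[0.44524357 0.32119239 0.097     ] bar 44.872422333429945
pipe 0.9890060206043345
time: 5.42
ee_pos: [0.556, -0.0103, 0.2188]
eef_rot: [[0.502, -0.865, 0.003], [-0.865, -0.502, 0.001], [0.0, -0.003, -1.0]]
contact_force: [0.1, -1.0, 0.6]
finger_gap: 0.0931
```

View pics/w3.png

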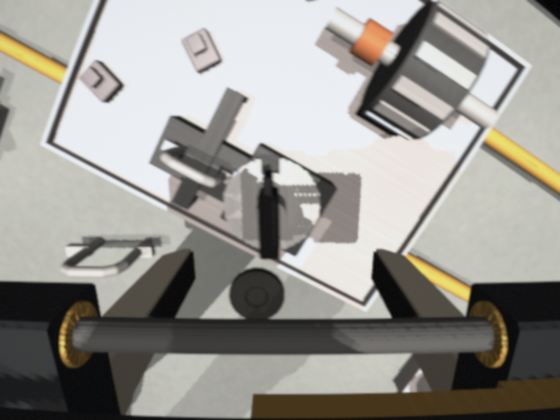

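The knob runs from its wide end at (268,257) up to the nose tip at (268,167). The shackle bow is the light arch from about (163,156) to (225,186).

```bash
python3 - <<'E'
from h import *
w=load('w3'); o=get_obs();print(o['ee_pos'])
a=onz(w,268,257,.165);b=onz(w,268,168,.160);d=b-a;print('knob',a,b,np.hypot(*d[:2]),np.degrees(np.arctan2(d[1],d[0])),'axis',a+d/np.hypot(*d[:2])*.023)
a=onz(w,165,158,.131);b=onz(w,222,184,.131);print('bow',a,b,(a+b)/2,np.degrees(np.arctan2(*(a-b)[1::-1])))
cv2.imwrite('pics/w3c.png',cv2.resize(w["img"][110:280,130:370],None,fx=3,fy=3,interpolation=2))
E
```

```text
[ 0.5551948  -0.00560956  0.21852754]
knob [ 0.53476139 -0.01118261  0.165     ] [0.58748421 0.018837   0.16      ] 0.06067019967366392 29.656561482367014 axis [5.54748550e-01 1.97790674e-04 1.63104506e-01]
bow [0.55157518 0.08738538 0.131     ] [0.55539338 0.04164358 0.131     ] [0.55348428 0.06451448 0.131     ] 94.77158702078415
```

View pics/w3c.png

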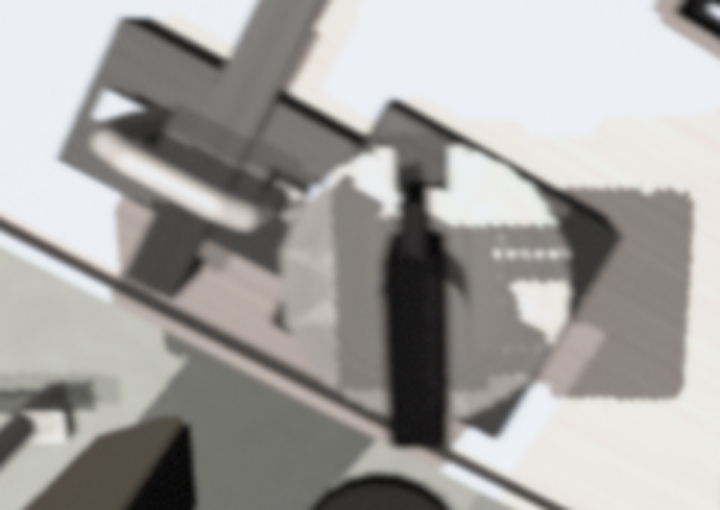

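The crop shows the disc spanning x 280–575 and y 140–425, with the slot at the nose (420,165). The bow's top runs from (95,140) to (265,218).

```bash
python3 - <<'E'
from h import *
w=load('w3'); f=lambda x,y,z:onz(w,130+x/3,110+y/3,z)
print('disc',f(428,283,.102),[f(*p,.102).round(4) for p in((281,283),(575,283),(428,142),(428,424))])
A=lambda a,b:np.degrees(np.arctan2(*(b-a)[1::-1]))
print('tray',A(f(560,510,.02),f(0,220,.02)),'housing',A(f(370,140,.085),f(150,20,.085)))
a=f(416,444,.165);b=f(413,180,.16);print('knob',a,b,A(a,b))
s=load('wrist0'); 
a=f(105,143,.132);b=f(250,213,.132);print(a,b,A(b,a),(a+b)/2)
E
```

```text
disc [ 0.55385428 -0.00198164  0.102     ] [array([0.533 , 0.0339, 0.102 ]), array([ 0.5747, -0.0378,  0.102 ]), array([0.5883, 0.0176, 0.102 ]), array([ 0.5167, -0.0231,  0.102 ])]
tray 90.95929648469243 housing 91.13558496508621
knob [ 0.53434365 -0.01194532  0.165     ] [0.58622815 0.01837721 0.16      ] 30.303030298060634
[0.552072   0.08725461 0.132     ] [0.55442829 0.04825037 0.132     ] 93.4571059213323 [0.55325014 0.06775249 0.132     ]
```

```bash
python3 -m inch '[[0,0,0,-4.5,-1.5,0,0.4],[0,0,0,-4.5,-1.5,0,0.4],[0,0,0,-4.5,-1.5,10,0.4],[0,0,0,-4.5,-1.5,30,0.4],[0,0,0,-4.5,-1.5,50,0.4],[0,0,0,-4.5,-1.5,66,0.4],[0,0,0,-4.5,-1.5,76,0.4],[0,0,0,-4.5,-1.5,76,0.4],[0,0,0,-4.5,-1.5,76,0.4]]'
```

```text
time: 6.22
ee_pos: [0.554, 0.0003, 0.1421]
eef_rot: [[0.507, -0.862, -0.0], [-0.862, -0.507, 0.005], [-0.005, -0.003, -1.0]]
contact_force: [0.6, 0.6, 1.2]
finger_gap: 0.0392
```

```bash
python3 -m inch '[[0,0,0,0,0,0,0],[0,0,0,0,0,0,0],[0,0,0,0,0,0,0],[0,0,0,0,0,0,0],[0,0,0,0,0,0,0],[0,0,0,0,0,0,0],[0,0,0,0,0,0,0],[0,0,0,0,0,0,0]]' 25
```

```text
time: 6.88
ee_pos: [0.555, -0.0006, 0.1428]
eef_rot: [[0.506, -0.862, 0.002], [-0.862, -0.506, 0.004], [-0.002, -0.004, -1.0]]
contact_force: [2.0, -2.5, 2.7]
finger_gap: 0.0135
```

```bash
python3 -m inch '[[0,0,-0.1,0,0,0,0],[0,0,-0.2,0,0,0,0],[0,0,-0.3,0,0,0,0],[0,0,-0.4,0,0,0,0],[0,0,-0.48,0,0,0,0],[0,0,-0.527,0,0,0,0],[0,0,-0.527,0,0,0,0],[0,0,-0.527,0,0,0,0]]'
```

```text
time: 7.55
ee_pos: [0.5543, 0.0002, 0.1429]
eef_rot: [[0.871, -0.492, 0.001], [-0.492, -0.871, 0.005], [-0.002, -0.005, -1.0]]
contact_force: [-1.0, -0.6, 2.1]
finger_gap: 0.014
```

```bash
python3 -m inch '[[0,0,-0.1,0,0,0,0],[0,0,-0.2,0,0,0,0],[0,0,-0.3,0,0,0,0],[0,0,-0.4,0,0,0,0],[0,0,-0.48,0,0,0,0],[0,0,-0.53,0,0,0,0],[0,0,-0.53,0,0,0,0],[0,0,-0.53,0,0,0,0]]'; python3 -c "
from h import *
print(get_obs()['wrist_torque'])"
```

```text
time: 8.22
ee_pos: [0.5532, 0.0004, 0.1428]
eef_rot: [[1.0, 0.014, -0.002], [0.014, -1.0, 0.006], [-0.002, -0.006, -1.0]]
contact_force: [-3.0, 0.9, 5.8]
finger_gap: 0.0138
[0.02554772 0.68062103 0.03830965]
```

Now I release the dial, rise, back off so the camera sees the lock, and look.

```bash
python3 -m inch '[[0,0,0,0,0,0,0.6],[0,0,0,0,0,0,0.6],[0,0,0,0,0,0,0.6],[0,0,0,0,0,0,0.6],[0,0,0,0,0,-20,0.6],[0,0,0,0,0,-45,0.6],[0,0,0,0,0,-75,0.6],[0,0,0,0,-20,-75,0.6],[0,0,0,0,-20,-75,0.6]]'; python3 - <<'E'
from h import *
w=snap('wrist','w4'); print(get_obs()['ee_pos'])
cv2.imwrite('pics/w4c.png',cv2.resize(w["img"][100:300,180:400],None,fx=3,fy=3,interpolation=2))
E
```

```text
time: 8.97
ee_pos: [0.5543, 0.0241, 0.2197]
eef_rot: [[1.0, 0.018, 0.003], [0.018, -1.0, 0.009], [0.003, -0.009, -1.0]]
contact_force: [0.4, 2.0, -0.4]
finger_gap: 0.0552
[0.55313766 0.02224888 0.21827213]
```

View pics/w4c.png

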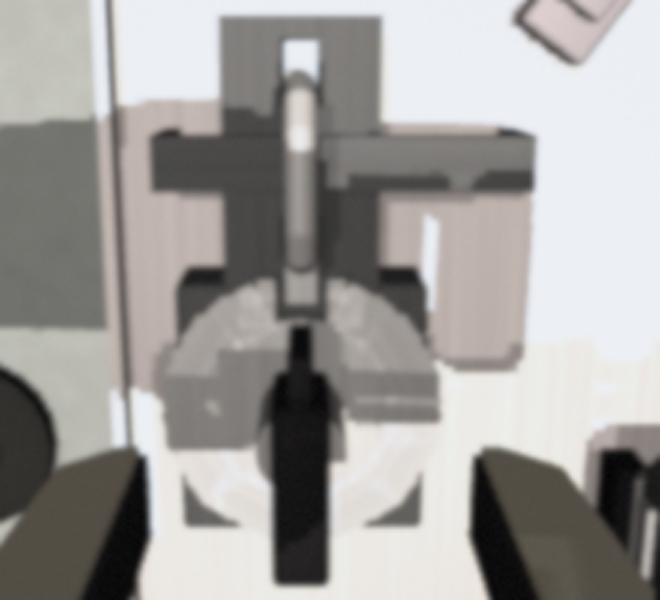

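The slot with its nose is lined up at the shackle, at crop (300,300). The bow runs along x≈300 from row 75 to 270, and the dial has clicked to 0.

```bash
python3 - <<'E'
from h import *
w=load('w4'); f=lambda x,y,z:onz(w,180+x/3,100+y/3,z)
A=lambda a,b:np.degrees(np.arctan2(*(b-a)[1::-1]))
a=f(300,90,.133);b=f(299,258,.133);print(a,b,(a+b)/2,A(b,a))
a=f(300,583,.165);b=f(301,330,.16);print('knob',a,b,A(a,b))
print('hous',A(f(220,17,.085),f(381,17,.085)), f(300,155,.085))
E
```

```text
[0.55136873 0.08941468 0.133     ] [0.55180896 0.04855043 0.133     ] [0.55158884 0.06898256 0.133     ] 90.6172197603763
knob [ 0.55342543 -0.02375311  0.165     ] [0.55261517 0.0372849  0.16      ] 90.76053817015578
hous 1.0688236439338483 [0.55145262 0.06936801 0.085     ]
```

```bash
python3 -m inch '[[0,0,0,-0.5,-25,0,0.6],[0,0,0,-0.5,-46,0,0.6],[0,0,0,-0.5,-46,20,0.6],[0,0,0,-0.5,-46,45,0.6],[0,0,0,-0.5,-46,70,0.6],[0,0,0,-0.5,-46,92,0.6],[0,0,0,-0.5,-46,106,0.6],[0,0,0,-0.5,-46,106,0.6],[0,0,0,-0.5,-46,106,0.6]]'
```

```text
time: 9.77
ee_pos: [0.5507, 0.068, 0.1111]
eef_rot: [[1.0, 0.017, -0.004], [0.017, -1.0, 0.006], [-0.004, -0.006, -1.0]]
contact_force: [-0.2, 0.2, -0.0]
finger_gap: 0.0559
```

```bash
python3 -m inch '[[0,0,0,1,-1,0,0],[0,0,0,1,-1,0,0],[0,0,0,1,-1,0,0],[0,0,0,1,-1,0,0],[0,0,0,1,-1,0,0],[0,0,0,1,-1,0,0],[0,0,0,1,-1,0,0],[0,0,0,1,-1,0,0],[0,0,0,1,-1,0,0],[0,0,0,1,-1,0,0]]' 30; python3 -c "
from h import *
o=get_obs();print(o['contact_force'],o['finger_gap'])"
```

```text
time: 10.6
ee_pos: [0.5517, 0.0691, 0.1113]
eef_rot: [[1.0, 0.017, -0.004], [0.017, -1.0, 0.006], [-0.004, -0.006, -1.0]]
contact_force: [0.2, 0.3, 1.6]
finger_gap: 0.0071
[0.16346854 0.29442058 1.62573156] 0.007089652160181575
```

```bash
python3 -m inch '[[0,0,0,0,0,-2,0],[0,0,0,0,0,-4,0],[0,0,0,0,0,-6,0],[0,0,0,0,0,-8,0],[0,0,0,0,0,-10,0],[0,0,0,0,0,-12,0],[0,0,0,0,0,-12,0]]'
```

```text
time: 11.18
ee_pos: [0.552, 0.0691, 0.1237]
eef_rot: [[1.0, 0.017, -0.003], [0.017, -1.0, 0.006], [-0.003, -0.006, -1.0]]
contact_force: [0.4, -0.6, -1.0]
finger_gap: 0.0071
```

```bash
python3 -m inch '[[0,0,0,0,0,-3,0],[0,0,0,0,0,-6,0],[0,0,0,0,0,-9,0],[0,0,0,0,0,-12,0],[0,0,0,0,0,-15,0],[0,0,0,0,0,-18,0],[0,0,0,0,0,-22,0],[0,0,0,0,0,-26,0],[0,0,0,0,0,-30,0],[0,0,0,0,0,-30,0]]'
```

```text
time: 12.02
ee_pos: [0.5521, 0.0684, 0.1542]
eef_rot: [[1.0, 0.017, -0.003], [0.017, -1.0, 0.006], [-0.003, -0.006, -1.0]]
contact_force: [-0.2, -0.0, -2.9]
finger_gap: 0.007
```

```bash
python3 -m inch '[[0,0,0,0,0,-6,0],[0,0,0,0,0,-14,0],[0,0,0,0,0,-24,0],[0,0,0,0,0,-34,0],[0,0,0,0,0,-46,0],[0,0,0,0,0,-58,0],[0,0,0,0,0,-68,0],[0,0,0,0,0,-75,0],[0,0,0,0,0,-77,0],[0,0,0,0,0,-77,0]]';python3 -m inch '[[0,0,0,0,0,0,0],[0,0,0,0,0,0,0],[0,0,0,0,0,0,0],[0,0,0,0,0,0,0]]'; python3 - <<'E'
from h import *
a=snap('scene','s5');b=snap('side','d5')
cv2.imwrite('pics/f.png',np.hstack([cv2.resize(s["img"][y:y+200,x:x+200],(400,400),interpolation=2) for s,x,y in((a,170,110),(b,150,110))]))
E
```

```text
time: 12.85
ee_pos: [0.5528, 0.0683, 0.2322]
eef_rot: [[1.0, 0.017, -0.001], [0.017, -1.0, 0.007], [-0.001, -0.007, -1.0]]
contact_force: [0.0, 0.3, -1.2]
finger_gap: 0.0065
time: 13.18
ee_pos: [0.5525, 0.0683, 0.2317]
eef_rot: [[1.0, 0.017, -0.002], [0.017, -1.0, 0.006], [-0.002, -0.006, -1.0]]
contact_force: [-0.6, 0.6, -1.1]
finger_gap: 0.0068
```

View pics/f.png

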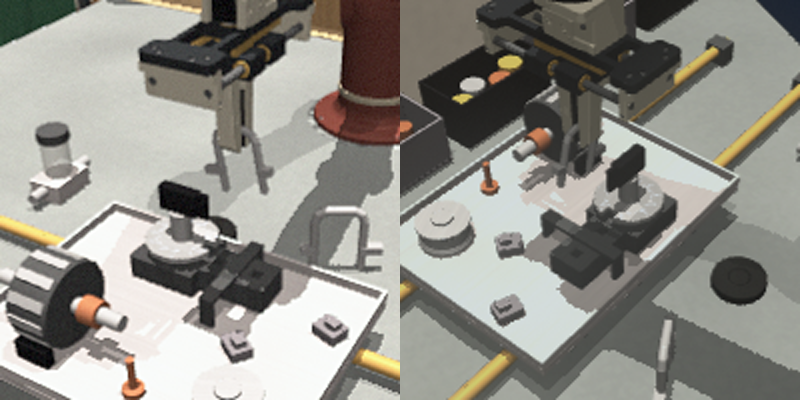

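The shackle hangs upright in the fingers, clear of the lock, with feet at scene crop (225,190) and (267,190). One last check of foot height and of the valve angle, then hand in.

```bash
python3 - <<'E'
from h import *
a,b=load('s5'),load('d5')
P=[[.5525,.046,.185],[.5525,.090,.185]]
print('pred scene crop',((proj(a,P)-[170,110])*2).round(),'side',((proj(b,P)-[150,110])*2+[400,0]).round())
for n,s0,s1,(x,y) in(('scene',load('scene0'),a,(424,253)),('side',load('side0'),b,(194,337))):
    pass
cv2.imwrite('pics/v2.png',cv2.resize(b["img"][300:390,140:240],(400,360)))
o=get_obs();print(o['time'],np.abs(o['dq']).max(),o['finger_gap'])
E
```

```text
pred scene crop [[216. 182.]
 [254. 193.]] side [[599. 163.]
 [571. 185.]]
13.2833 0.0030089164556817696 0.006880445048297473
```

View pics/v2.png

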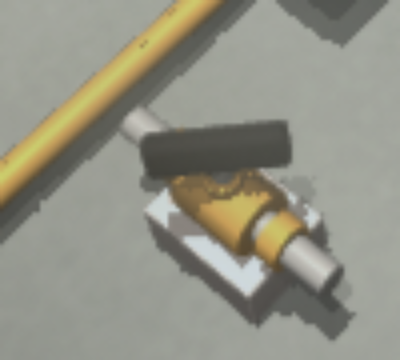

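The valve stays half open. The feet in the scene view differ slightly from the prediction, (225,190) and (267,190) against (216,182) and (254,193), which could mean a tilt in the grip. I'll zoom in on that.

```bash
python3 - <<'E'
from h import *
a,b=load('s5'),load('d5')
cv2.imwrite('pics/z.png',np.hstack([cv2.resize(s["img"][y:y+60,x:x+50],(400,480),interpolation=2) for s,x,y in((a,265,155),(b,215,155))]))
E
```

```text
(no output)
```

View pics/z.png

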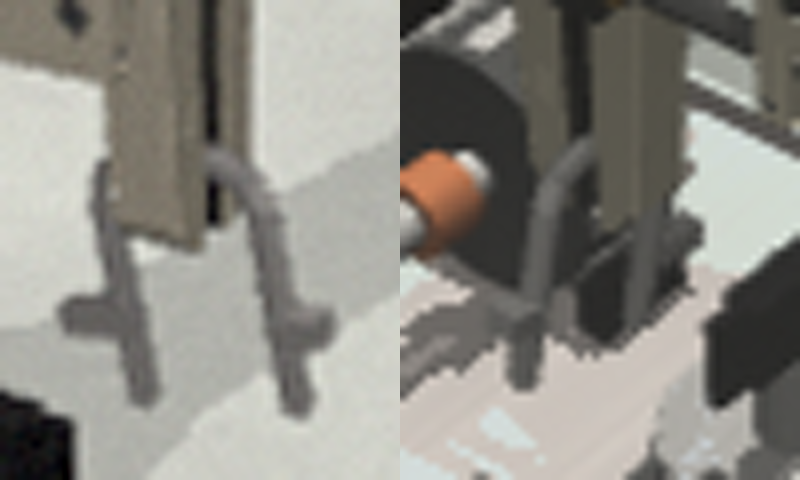

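```bash
python3 - <<'E'
from h import *
a,b=load('s5'),load('d5')
p=tri([(a,283.4,204.5),(b,244.4,195.2)]);q=tri([(a,302.1,205.8),(b,230.4,202.6)])
print(p,q,np.linalg.norm(p-q))
# bow elbow/leg points in side & scene: lug level leg points
p2=tri([(a,265+105/8,155+190/8),(b,215+248/8,155+215/8)]);q2=tri([(a,265+262/8,155+205/8),(b,215+145/8,155+210/8)]);print(p2,q2)
m=(p+q)/2;print(m,'bow-feet',np.array([.5525,.0685,.2507])-m)
E
```

```text
[0.55506658 0.06002074 0.18246951] [0.55431587 0.10220482 0.1921522 ] 0.043287578385512976
[0.54911632 0.05275209 0.2279912 ] [0.5519699  0.09166123 0.24307685]
[0.55469123 0.08111278 0.18731085] bow-feet [-0.00219123 -0.01261278  0.06338915]
```

The feet triangulate to 0.182 and 0.192 m, so the shackle has tilted about 12° about the jaw axis. I'll tighten the grip and turn the tool to bring it upright.

```bash
python3 -m inch '[[0,0,0,0,0,0,0],[0,0,0,0,0,0,0],[-0.03,0,0,0,0.6,0,0],[-0.06,0,0,0,1.1,0,0],[-0.09,0,0,0,1.7,0,0],[-0.12,0,0,0,2.3,0,0],[-0.15,0,0,0,2.8,0,0],[-0.18,0,0,0,3.4,-0.3,0],[-0.21,0,0,0,4,-0.4,0],[-0.21,0,0,0,4,-0.4,0]]' 45;python3 -m inch '[[0,0,0,0,0,0,0],[0,0,0,0,0,0,0],[0,0,0,0,0,0,0]]'; python3 - <<'E'
from h import *
a=snap('scene','s6');b=snap('side','d6')
# leg pixels: shackle greyish; report dark-grey silhouettes by row differences vs earlier
P=[[.5525,.046,.185],[.5525,.090,.185],[.5525,.046,.21],[.5525,.090,.21]]
print(proj(a,P).round(1).tolist(),proj(b,P).round(1).tolist())
# mask: the shackle vs earlier frames (before it was there) = scene0/side0
def ascii(s,x0,y0,w,h):
    g=cv2.cvtColor(s["img"][y0:y0+h,x0:x0+w],6); print(x0,y0)
    for i,r in enumerate(g): print(y0+i,''.join('%x'%(v//16) for v in r))
ascii(a,270,185,42,30); ascii(b,222,180,42,30)
E
```

```text
time: 14.12
ee_pos: [0.5525, 0.0664, 0.2318]
eef_rot: [[1.0, 0.02, 0.001], [0.02, -0.979, -0.201], [-0.003, 0.201, -0.98]]
contact_force: [-0.4, 0.7, -1.3]
finger_gap: 0.0065
time: 14.37
ee_pos: [0.5525, 0.066, 0.2318]
eef_rot: [[1.0, 0.02, 0.001], [0.019, -0.979, -0.201], [-0.003, 0.201, -0.98]]
contact_force: [0.1, -0.0, -0.8]
finger_gap: 0.0063
[[277.9, 200.8], [297.0, 206.7], [277.5, 190.0], [296.9, 195.7]] [[249.6, 191.6], [235.3, 202.6], [249.2, 182.5], [234.6, 193.4]]
270 185
185 dddddb6669ddddb86558cdddc95658bbbbbbbbbbbb
186 dddddb6769dddddcb879ddddc86668bbbbabbbbbbb
187 dddcdb6768ddcddddcbcddccb85658bbbbbbbbbbbb
188 dddddb6668ddcccddddddccba85667bbbbbbbbbbab
189 bccddc6769ddcccccddddcbba85668bbbabbbbbbbb
190 789bcb6768ddddccccdccbbba85668bbbbbbabbbbb
191 6666776768cdccccccccabbba85668bbbbbbbbbbbb
192 8666666667bdcdcccbabbbbba86668bbbbbbbbbbbb
193 b988776667bcccccbbbbabbba86668bbbbbbbbbbbb
194 ddcba96667adcccbbbbbbbbba85668aaabbbbbbbbb
195 ccccdb5667bdccaabbbbabbaa8566679aabbbbbbbb
196 ccccdb6667bdcaabbbbbbbbba856666788abbbbbbb
197 ccccdb6567bcabaaabbbbbbba856667867abbbbbbb
1
[... 1515 characters left out ...]
6668887567544463222224788cdddda52222222222
196 6888cd85554444764222478cdddddda42222222222
197 88888d9554444488853478cdddddddd52222222222
198 66688ddb7545548888888cddddddddd62222222222
199 666bcddddb6544c9c9cdddddddddddd52222222222
200 66bccccddd7544cddddddddddddddcb52222222222
201 7bccccccdd8554cdddddddddddddcba42222222225
202 cccccccccc8557bcdcdddddddddcbaa42222222345
203 ccccccccccccccccccccccddddcbaba42222433455
204 ccccccccccccccccccccccccccbabbb63225a54455
205 cccccccccccccccccccccccccbbaaac7328ab54455
206 cccccccccccccccccccccccccaaaaabc8abbb54455
207 cccccccccccccccccccccccccbaaaabbbbbba54455
208 cccccccccccccccccccccccccbaaaaabbbbab64445
209 cccccccccccccccccccccccca9aababbbbabb85455
```

Both legs are now vertical: feet at scene (277.5,202) and (297,207) against predicted (277.9,201) and (297,206.7), and the side view agrees to about 1 px. I'll check that it stays still, then hand in.

```bash
python3 -m inch '[[0,0,0,0,0,0,0],[0,0,0,0,0,0,0],[0,0,0,0,0,0,0],[0,0,0,0,0,0,0],[0,0,0,0,0,0,0],[0,0,0,0,0,0,0]]'; python3 - <<'E'
from h import *
a=snapshot('scene')
d=cv2.absdiff(a["img"],load('s6')["img"]).max(2)[160:215,265:315];print('changed px',(d>40).sum())
# dial area before/after lift, and rest of the carriage: side view change
b=snapshot('side');e=cv2.absdiff(b["img"],load('d5')["img"]).max(2)[215:290,130:330];print('tray change',(e>40).sum())
if (d>40).sum()<25: print(hand_in())
E
```

```text
time: 14.97
ee_pos: [0.5526, 0.0658, 0.2319]
eef_rot: [[1.0, 0.019, 0.001], [0.019, -0.979, -0.201], [-0.002, 0.201, -0.98]]
contact_force: [-0.4, -0.2, -0.3]
finger_gap: 0.0066
changed px 4
tray change 1785
the job is handed in; nothing more can be done
None
```

I set the valve half open, clicked the dial to 0, pulled the shackle out and handed in at about 15 s. The arm is still gripping the shackle above the lock.

- **Valve:** I turned it by its T-handle. A close wrist view then measured about 46° (45° wanted), and a later look showed it still between across and along the pipe.
- **Dial:** I turned it two 30° notches anticlockwise. After release the slot and nose pointed at the shackle (90.8°, against 90.6° for the bow). I did not measure the dial again after the pull.
- **Pull:** The wrist force read at most 2.9 N at the end of each pull move.
- **Tilt:** After the lift, the shackle had swung about 12° in the grip, for a reason I did not find. I raised the grip to 45 N and turned the tool by 0.21 rad to stand it upright.
- **Final pose:** Both feet then matched an upright shackle with feet 0.185 m above the bench (10 cm above the housing) to about 2 pixels in both views. It stayed still over the last half second.

**Unresolved check:** a picture comparison of the tray area before and after the tilt fix showed 1785 changed pixels. I took this for the moving gripper shadow but did not confirm it before the hand-in. I made no contact with the carriage parts or the parts on the bench that I know of.

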